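Unplug the big battery pack from the bench charger

ROBOT

A 6-joint arm with a two-finger parallel gripper is mounted at the origin on the work surface. World frame = base frame: x ahead of the robot, y to its left, z up, the work surface at z = 0. Lengths are in mm, angles in rad, forces in N, time in s.
With the tool pointing down it reaches from about 300 to 775 mm from the base axis. Payload 14.6 kg.
Tool frame: the origin (TCP) lies on the centre line of the jaws, within the pads' length; the fingertips stand 19 mm ahead of it and the grasp point (between the pads) is the TCP (bot.tip_reach is the distance from the TCP to the fingertips, in mm); z points along the fingers, y is the line along which they close (so a half turn about z gives the same grasp; the last joint's range is limited). The gripper opens to 85 mm and grips with 20 to 120 N. Pads are 22 mm wide; open, the fingers measure 114 mm over their backs; the gripper's body (76 mm by 85 mm) begins 54 mm behind the grasp point. The pads swing forward as they close: fully open they stand 13 mm farther back than shut.
Start: joints at [-1.232, 0.3, 1.521, -0, 1.321, -0.067], TCP at [217.107, -505.326, 250.281] pointing down, gripper open.
Joint ranges: [-3.03, 3.03], [-0.79, 2.21], [0.23, 2.52], [-1.04, 4.18], [0, 3.07], [-2.55, 2.55]. Speed limits (rad/s): [2.22, 2.22, 2.57, 3.14, 3.14, 3.14].

INTERFACE

Orientations are given as a unit quaternion [w, x, y, z].
In Python, from rig import bot gives the robot as it stands. Calls block until the motion is done:
- bot.move_to(position, orientation): joint-space move of the TCP to a pose.
- bot.servo_line(position, attitude=None, speed=150, until_force=None): straight line of the TCP; attitude=None keeps the orientation; speed is the mean speed in mm/s. With until_force (N) it stops when the force on the tool has changed by that much, and returns True; else False.
- bot.move_joints(angles): joint-space move.
- bot.move_gripper(opening, grip_force=None): finger opening in mm; grip_force is the grip in N (None keeps the last); returns when the fingers have stopped.
- bot.dwell(seconds).
- bot.ik(position, orientation): joint angles nearest the present ones, or None.
- bot.read_state(): the state.
- bot.read_camera(name): name is "scene" or "top" or "wrist"; returns a dict with "image" (384x512x3 uint8, blue, green, red), "depth" (384x512 float32, mm along the optical axis (not along the pixel's ray), 0 where there is no reading), "fovy" (degrees; the focal length in pixels is half the picture's height over the tangent of half this angle, whatever the lens; pixels are square), "cx", "cy" (the principal point, pixels), "k1" (the pictures are not rectified: a ray, as slopes to the right and down, at radius r is drawn at 1 + k1 r^2 times it, then the intrinsics apply), "eye" and "attitude" of the camera in the world; the wrist camera has in their place "mount" (4x4, takes a point from camera to tool coordinates, whose origin is the TCP and whose axes are the flange's). Camera axes: x right, y down, z forward; pixel columns grow to the right and rows downward; lengths in mm; the calibration is good to about 2 mm. A picture is of the moment at which its call begins: read the wrist's pose just before it.
A pose or a line that the arm cannot do raises bot.MotionError and nothing moves.
- bot.finish_job(): hands the job in; it is judged then, once.
The state is a dict: "clock": time; "joint_positions": joint angles; "qvel": joint speeds; "effort": joint torques, N m; "ee_pos": TCP position; "tool_rot": TCP orientation; "ft_force": force on the tool from outside, world axes, zero at the start; "moment": the same for the moment, N m; "grip_width": finger opening in mm; "grip_force": force on a finger pad.
Only numpy, scipy, OpenCV 4.12 (cv2) and the standard library are available. Lean on these libraries where they do the work, as an engineer would, in place of code of your own. Each camera call takes 0.05 s, during which the arm holds its last target. There are 200 camera calls.

TASK

The drill driver on the bench is waiting for its battery. In the two-bay charger, squeeze together the two side catches of the larger pack (the longer and taller one), draw it straight up out of its bay, and finish still holding it by its squeezed catches, upright and still, with about a hand's breadth of air between it and the charger. Leave the smaller pack plugged in and the other things on the bench where they are; the program ends while the gripper holds the pack.

Things in the scene. Friction and masses are not known exactly. Their poses are not given: they have to be found in the camera images.
- charger: Grey two-bay charger fixed to the bench: a box 120 (x) x 230 (y) mm with a flat deck 58 mm above the bench. Origin: centre of its underside; y along its long side, z up. Bays at x = 0, y = +56 and -56 mm; either pack may be in either. Each is a well, mouth 41 (x) x 36.4 (y) mm, 48 deep; the catches lock under its 6 mm thick rim. The deck beside the packs is clear.
- pack_large: Larger black pack, 0.3 to 0.5 kg. Origin: centre of the underside of its stick, 12 mm above the bench when plugged in; axes parallel to the charger's. Stick 38.6 (x) x 34 (y) mm, lowest 46 mm, in the well with 1.2 mm play. Above it, on the deck, the foot: 44 (x) x 70 (y) x 56 (z) mm, top 102 mm above the origin. Locked until both catches are in about 3 mm; free of the well after 46 mm of lift.
- large_grip (a point): Midway between the larger pack's two ribbed grey catch buttons: 72 mm above its origin, 26 above the deck, 84 above the bench when plugged in; axes as the pack's. The buttons are on its two x faces, 26 wide (y) x 20 high (z) mm. Width over them along x: 56 mm sprung out, 46 mm pressed to the stops (1 mm proud of the foot each side); pressed so, they carry the grip and the pack lifts by them.
- large_near (a joint): Catch button on the -x face (the robot's side) of the larger pack, slide travel in m: 0 = sprung out and locked in the bay, 0.005 = pressed fully in and clear. It moves toward the middle of the pack along the pack's x; spring 3.5 N at rest, 7 N fully in. 
- large_far (a joint): Catch button on the +x face (the far side) of the larger pack, slide travel in m: 0 = sprung out and locked in the bay, 0.005 = pressed fully in and clear. It moves toward the middle of the pack along the pack's x; spring 3.5 N at rest, 7 N fully in. 
- pack_small: The smaller black battery pack, 0.2 kg, in the other bay, to be left plugged in. Same stick and catches as the larger one, foot 44 (x) x 48 (y) x 42 (z) mm. Origin: centre of the underside of its stick.
- drill: Bystander: black drill driver without battery lying on its side, about 200 x 160 mm, 52 mm high, 0.8 kg. Origin on the bench under the middle of its motor housing; x along the barrel to the chuck.
- hammer: Bystander: copper hammer, 300 mm long with a wooden handle, lying on the bench. Origin on the bench under its middle, x along the handle to the head.
- sleeve: Bystander: upright steel tube 54 mm across, 75 mm high. Origin: centre of its underside.
- oil_bottle: Bystander: clear bottle 60 mm across, 160 mm high. Origin: centre of its underside.

How it is judged:
By the outcome, as a careful person would: the job done as asked, in the order asked, and still so for the second after the job is handed in, while the arm keeps its last pose, push and grip.
It also fails if it takes over 32 s, if anything falls off the work surface, if the arm or the gripper's body presses on something with over 40 N, if the wrist force passes 120 N, or if a joint passes its speed limit or range.

## Working session

There is one attempt and no reset: what is moved stays moved. The work goes in short steps, each a Python script; the robot and the scene stay as the last script left them, time stands still between calls to the robot, and variables do not carry over. Pictures are saved under pics/ and viewed, at most 10 in all, crops included, and the job is handed in when it is done.

```bash
mkdir -p pics; cat > h.py <<'E'
import numpy as np, cv2
from rig import bot
from scipy.spatial.transform import Rotation as R
def rot(q): return R.from_quat([q[1],q[2],q[3],q[0]]).as_matrix()
def pose(c,st=None):
    if 'mount' in c:
        T=np.eye(4);T[:3,:3]=rot(st['tool_rot']);T[:3,3]=st['ee_pos'];M=T@np.array(c['mount']);return M[:3,:3],M[:3,3]
    a=np.array(c['attitude']);return (a if a.shape==(3,3) else rot(a)),np.array(c['eye'])
def rays(c,uv):
    f=c['image'].shape[0]/2/np.tan(np.radians(c['fovy'])/2)
    K=np.array([[f,0,c['cx']],[0,f,c['cy']],[0,0,1.]])
    p=cv2.undistortPoints(np.float64(uv).reshape(-1,1,2),K,np.array([c['k1'],0,0,0,0.])).reshape(-1,2)
    return np.c_[p,np.ones(len(p))]
def cloud(c,st=None):
    h,w=c['depth'].shape;uv=np.stack(np.meshgrid(np.arange(w),np.arange(h)),-1).reshape(-1,2)
    Rm,e=pose(c,st);return ((rays(c,uv)*c['depth'].reshape(-1,1))@Rm.T+e).reshape(h,w,3)
def plane(c,uv,z,st=None):
    Rm,e=pose(c,st);d=rays(c,uv)@Rm.T;return e+d*((z-e[2])/d[:,2:])
E
python3 - <<'E'
from h import *
import pickle
for n in ['top','scene']:
    c=bot.read_camera(n);cv2.imwrite(f'pics/{n}.png',c['image']);pickle.dump(c,open(n+'.pkl','wb'))
    print(n,c['eye'],c['attitude'],c['fovy'],c['k1'])
s=bot.read_state();print(s['clock'],s['tool_rot'],s['ee_pos'],s['grip_width'])
E
```

```text
top [4.63310350e+02 9.06483462e-01 1.80665768e+03] [ 0.03738936 -0.70567171  0.7068225  -0.03211588] 43.44143828643939 -0.008733099865805534
scene [1208.96974836  607.66858269  937.33339038] [-0.13676294  0.34283512  0.86387658 -0.34274951] 55.19528806818145 -0.06715235335862751
0.1 [-5.32800197e-04  9.79488946e-01  2.01497180e-01 -8.33663558e-05] [ 217.03730975 -505.15382155  249.75267561] 85.67143206441199
```

View pics/top.png

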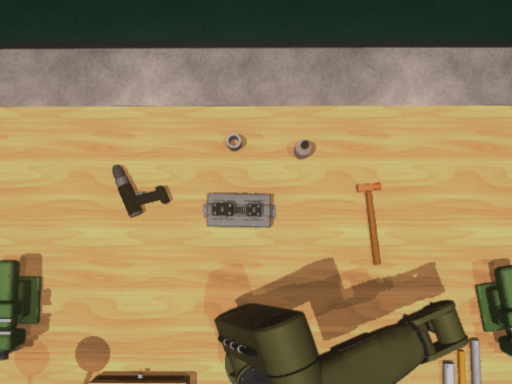

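View pics/scene.png

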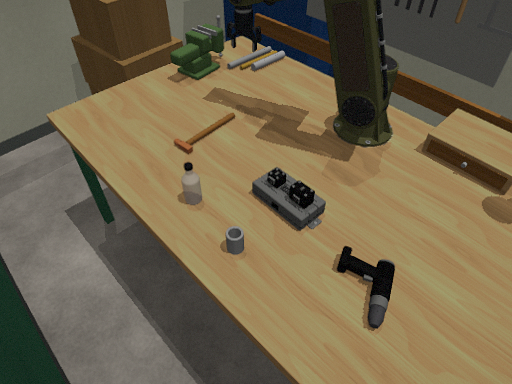

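The top view shows the charger around (239,210), with the larger pack on its left (223,210) and the smaller one at (255,210). The drill, hammer, sleeve and bottle are well clear. In the scene view the larger pack is at (302,193).

```bash
python3 - <<'E'
from h import *
import pickle
c=pickle.load(open('top.pkl','rb'));P=cloud(c)[180:240,195:285].reshape(-1,3)
for lo,hi in((50,66),(90,106),(106,125)):
    q=P[(P[:,2]>lo)&(P[:,2]<hi)];print(lo,hi,len(q),q.mean(0),cv2.minAreaRect(np.float32(q[:,:2])))
q=P[P[:,2]>106];print(np.percentile(q[:,2],[10,50,90]))
m=P[(P[:,2]>108)];pos=np.array([m[:,0].mean(),m[:,1].mean()])
# view from above the pack, tool down with y along world x
q=[0,np.sqrt(.5),np.sqrt(.5),0]
for q in ([0,np.sqrt(.5),np.sqrt(.5),0],[0,np.sqrt(.5),-np.sqrt(.5),0]):
    print(bot.ik([*pos,330],q))
print(np.array(bot.read_camera('wrist')['mount']).round(3))
E
```

```text
50 66 1464 [546.10569035  68.94390748  58.19115371] ((547.2195434570312, 72.22877502441406), (230.22950744628906, 119.84732055664062), 88.4343032836914)
90 106 212 [545.1166075   36.76643883  98.85578627] ((546.6522216796875, 76.9183349609375), (167.33160400390625, 54.05604553222656), 88.36762237548828)
106 125 254 [547.45889353 119.44372999 114.09710213] ((547.4318237304688, 78.40830993652344), (169.33799743652344, 42.94758605957031), 88.56670379638672)
[109.04717427 114.65423064 122.46598391]
[ 1.38212764e-01  2.55214867e-01  1.39406575e+00 -4.44089210e-16
  1.49231204e+00  1.38212764e-01]
None
[[ 1.00000e-03 -9.54000e-01 -3.00000e-01  7.65560e+01]
 [ 1.00000e+00  1.00000e-03  0.00000e+00 -2.59000e-01]
 [ 0.00000e+00 -3.00000e-01  9.54000e-01 -1.23972e+02]
 [ 0.00000e+00  0.00000e+00  0.00000e+00  1.00000e+00]]
```

Charger centre is about (547,72) with yaw -1.6°, which puts the large pack near (549,128). I'll move above it and check from close up.

```bash
cat >> h.py <<'E'
def quat(yaw):  # tool down, jaws close along charger x (yaw rad)
    q=(R.from_euler('z',yaw)*R.from_quat([np.sqrt(.5),np.sqrt(.5),0,0])).as_quat();return [q[3],q[0],q[1],q[2]]
E
python3 - <<'E'
from h import *
import pickle
bot.move_to([549,128,290],quat(np.radians(-1.57)))
bot.dwell(.2)
s=bot.read_state();c=bot.read_camera('wrist');cv2.imwrite('pics/w1.png',c['image']);pickle.dump((c,s),open('w1.pkl','wb'))
print(s['clock'],s['ee_pos'],s['ft_force'])
P=cloud(c,s);P=P[c['depth']>0]
P=P[(abs(P[:,0]-547)<90)&(abs(P[:,1]-72)<140)]
for lo,hi in((54,62),(75,94),(110,118),(96,104)):
    q=P[(P[:,2]>lo)&(P[:,2]<hi)]
    for nm,t in(('L',q[q[:,1]>82]),('all',q)):
        if len(t)>5: print(lo,nm,len(t),np.median(t[:,2]),cv2.minAreaRect(np.float32(t[:,:2])),t.min(0)[:2],t.max(0)[:2])
E
```

```text
2.8833 [549.08539582 127.5831974  289.97989717] [-0.082712    0.66814184  0.16232364]
54 L 4968 58.35187819131599 ((548.395751953125, 134.71336364746094), (106.26593780517578, 119.73570251464844), 88.9148941040039) [487.81027478  82.0231778 ] [609.06709801 188.26583974]
54 all 9719 58.3847636723425 ((547.1917114257812, 73.47828674316406), (228.7584686279297, 119.82076263427734), 88.91226959228516) [485.52496011 -41.03691168] [609.06709801 188.26583974]
75 L 161 90.54363559547642 ((548.265625, 139.75291442871094), (48.06047821044922, 56.53071212768555), 88.77836608886719) [519.97380409 115.14985573] [576.10275969 163.98781715]
75 all 494 87.22082251678358 ((547.2998046875, 84.65096282958984), (158.35130310058594, 56.43316650390625), 89.05396270751953) [518.05408851   5.09995875] [576.10275969 163.98781715]
110 L 2490 114.34475528943008 ((548.1771850585938, 128.9269561767578), (69.6036605834961, 43.97722625732422), 88.87529754638672) [525.94321769  93.82279187] [570.55702438 163.9880237 ]
110 all 2490 114.34475528943008 ((548.1771850585938, 128.9269561767578), (69.6036605834961, 43.97722625732422), 88.87529754638672) [525.94321769  93.82279187] [570.55702438 163.9880237 ]
96 L 35 102.60934977920414 ((546.252197265625, 147.42587280273438), (50.306358337402344, 35.07968521118164), 3.4738211631774902) [522.20798625 128.39416806] [572.42192079 164.07094706]
96 all 1180 100.21887968105321 ((546.4879150390625, 78.83148193359375), (169.95458984375, 50.15800857543945), 89.07255554199219) [522.20798625  -5.96142322] [572.42192079 164.07094706]
```

View pics/w1.png

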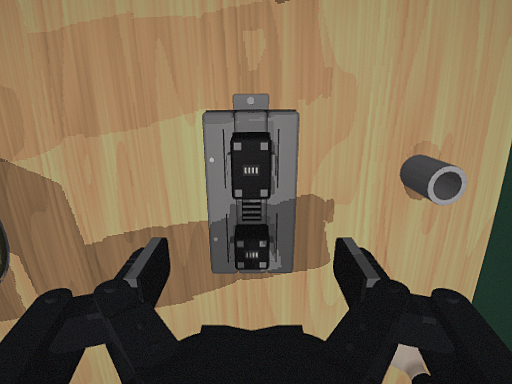

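The wrist view shows the large pack's top centred at (251,165) and the jaws straddling it. The 69.6 × 44 mm top at z = 114 matches the given size, so the centre is (548.2,128.9) with yaw -1.1°. Next I'll descend and squeeze.

```bash
python3 - <<'E'
from h import *
q=quat(np.radians(-1.1)); X,Y=548.2,128.7
bot.servo_line([X,Y,150],q,speed=120)
hit=bot.servo_line([X,Y,85],q,speed=50,until_force=12)
s=bot.read_state();print(hit,s['clock'],s['ee_pos'],s['ft_force'])
if not hit:
    bot.move_gripper(58,20);s=bot.read_state();print(s['grip_width'],s['grip_force'],s['ft_force'])
    bot.move_gripper(40,60);bot.dwell(.3)
    s=bot.read_state();print(s['clock'],s['ee_pos'],s['grip_width'],s['grip_force'],s['ft_force'],s['moment'])
E
```

```text
False 5.7 [548.33495424 128.73087059  85.30507473] [ 0.117067    0.77884498 -0.20461303]
58.035047567438596 0.0 [-0.40291474  0.11634672 -0.01455594]
6.6583 [548.48976878 128.78529062  85.7484746 ] 43.58267401486489 62.62548565864563 [-2.18368213 -0.311046    7.36771588] [-0.0560284   0.29891611 -0.01833502]
```

```bash
python3 - <<'E'
from h import *
s=bot.read_state();x,y,z=s['ee_pos']
hit=bot.servo_line([548.3,128.8,93],speed=20,until_force=20)
s=bot.read_state();c=bot.read_camera('wrist');cv2.imwrite('pics/w2.png',c['image'])
print(hit,s['clock'],s['ee_pos'],s['grip_width'],s['grip_force'],s['ft_force'],s['moment'])
P=cloud(c,s);q=P[(c['depth']>0)&(abs(P[...,0]-548)<20)&(abs(P[...,1]-140)<27)&(P[...,2]>105)];print(len(q),np.median(q,0) if len(q) else 0)
E
```

```text
False 7.2083 [548.22209102 128.77878893  92.90136382] 43.520295717994344 61.4911875128746 [ 0.22897967  0.63117046 -2.90763895] [-0.02682479 -0.03819907 -0.00792983]
23123 [547.97324624 145.27645371 122.34046455]
```

View pics/w2.png

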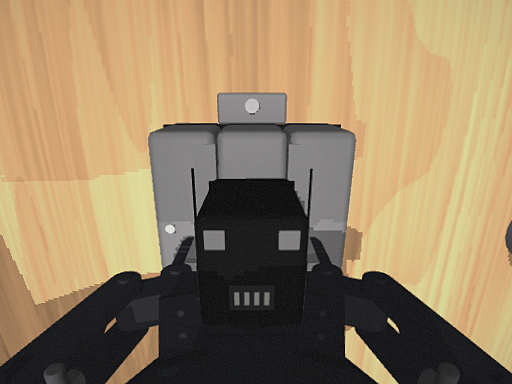

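The pack top at (250,240) is now at z = 122.3, about 8 mm up with the jaws, and the force is only about its own weight, so it's unlocked. Now I'll lift it straight up.

```bash
python3 - <<'E'
from h import *
hit=bot.servo_line([548.3,128.8,140],speed=40,until_force=30)
print(hit)
if not hit: bot.servo_line([548.3,128.8,222],speed=60)
bot.dwell(.6)
s=bot.read_state();c=bot.read_camera('wrist')
print(s['clock'],s['ee_pos'],s['grip_width'],s['grip_force'],s['ft_force'],s['moment'])
P=cloud(c,s);q=P[(c['depth']>0)&(abs(P[...,0]-548)<20)&(abs(P[...,1]-140)<27)&(P[...,2]>200)];print(len(q),np.median(q,0))
A=np.c_[q[:,:2],np.ones(len(q))];print('tilt',np.linalg.lstsq(A,q[:,2],rcond=None)[0])
c=bot.read_camera('scene');cv2.imwrite('pics/s2.png',cv2.resize(c['image'][80:260,200:400],None,fx=3,fy=3))
E
```

```text
False
10.7 [548.29978815 128.78583263 221.99035382] 43.34703377706946 61.492454409599304 [ 0.34163748 -0.10897109 -3.54358076] [-0.01631555 -0.03844943 -0.01293043]
25030 [547.9404313  145.79584558 251.19479025]
tilt [-2.18588198e-02 -4.75705302e-01  3.45345069e+02]
```

View pics/s2.png

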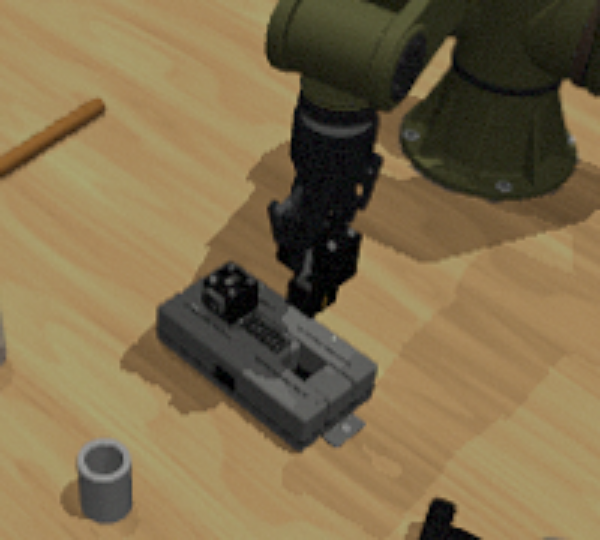

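The scene crop shows an empty bay at (305,370), the small pack still seated at (230,290), and the large pack in the jaws. The tilt fit picked up side-face points, so I'll redo it using only the top face.

```bash
python3 - <<'E'
from h import *
s=bot.read_state();c=bot.read_camera('wrist');P=cloud(c,s)
q=P[(c['depth']>0)&(abs(P[...,0]-548)<19)&(P[...,1]<162)&(P[...,1]>132)&(P[...,2]>243)&(P[...,2]<262)]
for _ in range(4):
    k=np.linalg.lstsq(np.c_[q[:,:2],np.ones(len(q))],q[:,2],rcond=None)[0]
    r=q[:,2]-np.c_[q[:,:2],np.ones(len(q))]@k; q=q[abs(r)<max(1,2*r.std())]
print(len(q),k[:2],q.mean(0),r.std(),q[:,1].max())
b=P[(c['depth']>0)&(P[...,1]>155)&(abs(P[...,0]-548)<15)&(P[...,2]>120)]
for z in range(120,260,10):
    t=b[abs(b[:,2]-z)<5]
    if len(t): print(z,len(t),np.median(t[:,1]))
E
```

```text
6175 [ 0.00143797 -0.0010968 ] [548.05581973 147.41858357 250.65922626] 0.47443923251474224 161.9956276034858
200 178 163.76364916266232
210 367 163.74416457645566
220 432 163.74012678760133
230 552 163.74851927182925
240 699 163.74881426532218
250 2232 160.4691352530417
```

Upright to within 0.1°. The underside is at about z = 149, which is 91 mm above the deck.

```bash
python3 -c "
from rig import bot
print(bot.finish_job())"
```

```text
the job is handed in; nothing more can be done
None
```

The job is handed in: the larger pack is out of its bay and held upright by its squeezed catches, about 91 mm above the charger deck; the smaller pack is still plugged in and the arm touched nothing else.

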